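Hold a mended chair spindle squeezed in the clamping jig

ROBOT

A 6-joint arm with a two-finger parallel gripper is mounted at the origin on the work surface. World frame = base frame: x ahead of the robot, y to its left, z up, the work surface at z = 0. Lengths are in m, angles in rad, forces in N, time in s.
With the tool pointing down it reaches from about 0.275 to 0.875 m from the base axis. Payload 12.5 kg.
Tool frame: the origin (TCP) lies at the very end of the fingers, on their centre line; the grasp point (between the pads) lies 19 mm behind it; x points along the fingers, y is the direction in which the jaws open and shut, and the axes are right-handed (so a half turn about x gives the same grasp; the last joint's range is limited). The gripper opens to 85 mm and grips with 20 to 120 N. Pads are 22 mm wide; open, the fingers measure 114 mm over their backs; the gripper's body (76 mm by 85 mm) begins 54 mm behind the grasp point. The pads swing forward as they close: fully open they stand 13 mm farther back than shut.
Start: joints at [-0.085, 0.351, 1.652, -0, 1.139, -0.085], TCP at [0.55, 0, 0.231] pointing down, gripper open.
Joint ranges: [-2.75, 2.75], [-0.79, 2.1], [0.01, 2.65], [-1.57, 4.71], [0.07, 3.14], [-2.87, 2.87]. Speed limits (rad/s): [2.22, 2.22, 2.79, 3.14, 3.14, 3.14].

INTERFACE

Orientations are given as a 3x3 rotation matrix whose columns are the frame's x, y, z axes.
In Python, from bench import manip gives the robot as it stands. Calls block until the motion is done:
- manip.move_ptp(position, orientation): joint-space move of the TCP to a pose.
- manip.move_l(position, attitude=None, max_speed=0.15): straight line of the TCP; attitude=None keeps the orientation; max_speed is the mean speed in m/s.
- manip.move_j(angles): joint-space move.
- manip.set_gripper(opening, effort=None): opening from 0.0 (shut) to 1.0 (fully open); effort is the grip in N (None keeps the last); returns when the fingers have stopped.
- manip.dwell(seconds).
- manip.inverse_kinematics(position, orientation): joint angles nearest the present ones, or None.
- manip.grab_frame(name): name is "scene" or "side" or "wrist"; returns (picture, depth): 480x640x3 uint8, red, green, blue; 480x640 float32, m along the optical axis (not along the pixel's ray), 0 where there is no reading.
- manip.get_calibration(name): a dict with "camera_matrix" (3x3 intrinsics, pixels), "R" (3x3) and "t" (3): a world point X has camera coordinates R X + t. Camera axes: x right, y down, z forward; pixel columns grow to the right and rows downward; lengths in m; the calibration is good to about 2 mm. A picture is of the moment at which its call begins: read the wrist's pose just before it. get_calibration takes no time and is no camera call; for the wrist camera it gives the pose at the moment of the call.
A pose or a line that the arm cannot do raises manip.Unreachable and nothing moves.
- manip.sign_off(): hands the job in, once; it reports no verdict.
Trained networks look in the newest picture that a camera, given by its name, has taken for a name from the list of things; names that differ only in an ending like _2 or _b are one class to them, and where a whole thing is asked for, a point or a joint stands for the part that bears it (a point fixed in the world has none). Each returns a list of dicts, best first, with "confidence" (0 to 1); they miss things now and then, are a little off and sometimes report something else, mostly with a low value. They report only what shows in the picture. A call takes as long as a camera call. They do not tell look-alikes from the thing itself.
- manip.look_for(camera, name): "at" ([x, y, z] in m, in world coordinates, good to about 4 mm: the middle of the surface that is visible of it).
Readings, each from a call of its own:
- manip.current_time(): time.
- manip.current_qpos(): joint angles.
- manip.current_joint_vel(): joint speeds.
- manip.current_joint_torque(): joint torques, N m.
- manip.current_ee_pos(): TCP position.
- manip.current_tcp_rot(): TCP orientation.
- manip.current_force(): force on the tool from outside, world axes, zero at the start.
- manip.current_ft_torque(): the same for the moment, N m.
- manip.current_grip_width(): opening from 0.0 (shut) to 1.0 (fully open).
Only numpy, scipy, OpenCV 4.12 (cv2) and the standard library are available. Lean on these libraries where they do the work, as an engineer would, in place of code of your own. Each camera call takes 0.05 s, during which the arm holds its last target. There are 200 camera calls.

TASK

Lay the mended spindle (dark wood with yellow bands) in the two V saddles of the clamping jig and let go of it, then push the jig's red paddle down so that the lever squeezes the spindle against the sprung end stop, until the black pointer stands in the green band. Keep it in the green for at least three seconds, never letting the pointer reach the red zone, and finish while still holding the paddle down with the pointer in the green. While squeezing, keep your hand off the spindle itself, and leave the spare spindle, glue bottle, tack tin and hammer where they are.

Things in the scene. Friction and masses are not known exactly. Their poses are not given: they have to be found in the camera images.
- mended_spindle: The spindle to clamp: turned dark brown wood with yellow repair bands, 180 mm long along its own y axis, round ends 18 mm thick, and a square block 24 x 24 mm, 50 mm long, at its middle, on which it lies on the bench and by which to grip it from above. Either end may go either way. Origin at mid-length on its axis (12 mm above the bench at the start). 40 to 85 g.
- spare_spindle: Bystander: a spindle of the same shape and size in pale plain wood, without bands. Origin at its middle, on its axis; length along y.
- glue_bottle: Bystander: closed white bottle with orange cap, 56 mm diameter, 150 mm tall, origin at the centre of its underside.
- tack_tin: Bystander: plain steel tin, 66 mm diameter, 60 mm tall, origin at the centre of its underside.
- hammer: Bystander: hammer lying on the bench, wooden handle and steel head, some 260 mm long along its x axis, head at +x, origin under its handle.
- jig: The clamping jig, fixed to the bench: plywood base 80 mm wide (its x), 15 mm thick, from y = -150 to +205 mm. Origin on the bench under the middle between the saddles; z up; the spindle lies along its y. At y = -114 mm two dark steel cheeks, 56 mm wide over all, carry the lever, up to 160 mm high. At y = 141 to 203 mm stands the grey spring housing, 71 mm high, with the painted scale on top.
- cradle (a point): Point of the jig (jig's axes) where the middle of the spindle's axis should lie: 50 mm above the bench. Two 90 degree V saddles, 14 mm long in y, 37 mm wide at the mouth, tops 62 mm above the bench, stand 65 mm to either side in y; between them is only the base plate. The spindle's ends then have 14 mm free on the lever's side (-y) and 12 mm on the end stop's (+y).
- paddle (a point): Centre of the top face of the red paddle (54 mm across, 50 mm along the lever), where to push down. At rest about 192 mm above the bench and 236 mm from the cradle point on the jig's -y side; the face then leans 0.25 rad, outer end up. It moves with the paddle: at mid-green some 55 mm lower, and within 10 mm of the same place sideways.
- pointer (a point): Middle of the black crossbar, 50 mm wide and 3 mm thick, which is the pointer; it moves along the jig's +y over the scale with the sprung end stop. At rest 150 mm from the jig's origin along y; green band 160 to 170 mm, red zone 174 to 186 mm.
- press_lever (a joint): Lever angle, 0 at rest (paddle up) to 0.7 rad, growing as the paddle is pushed down. Pivot along the jig's x, 145 mm above the bench at jig y = -114 mm, 130 mm from the paddle. A white roller 100 mm below the pivot then swings to +y against the spindle's end. A spring lifts the paddle when let go. The spindle meets the end stop at about 0.26; mid-green is about 0.42 and needs about 12 N.
- tailstock (a joint): Travel of the sprung end stop and its pointer, m: 0 at rest, growing towards the jig's +y as the spindle is pushed against it, stop at 0.030. Green band 0.010 to 0.020, red zone from 0.024. Spring 2.5 N at 0, plus 0.5 N per mm. 5 mm of travel is about 6.5 mm of paddle.
Mind the look-alikes: they are no part of the job. What is shaped like the mended_spindle but turquoise is not meant.

How it is judged:
By the outcome, as a careful person would: the job done as asked, in the order asked, and still so for the second after the job is handed in, while the arm keeps its last pose, push and grip.
It also fails if it takes over 64 s, if anything falls off the work surface, if the arm or the gripper's body presses on something with over 40 N, if the wrist force passes 120 N, or if a joint passes its speed limit or range.

## Working session

There is one attempt and no reset: what is moved stays moved. The work goes in short steps, each a Python script; the robot and the scene stay as the last script left them, time stands still between calls to the robot, and variables do not carry over. Pictures are saved under pics/ and viewed, about 8 in all and at most 12, crops included, and the job is handed in when it is done.

```bash
ls; mkdir -p pics; python3 - <<'E'
from bench import manip as m
import cv2,numpy as np
for c in ["scene","side"]:
    p,d=m.grab_frame(c); cv2.imwrite(f"pics/{c}0.png",p[:,:,::-1]); np.save(f"pics/{c}0.npy",d)
    for n in ["mended_spindle","jig","paddle","pointer","tack_tin","glue_bottle","hammer"]:
        print(c,n,[(np.round(x["at"],3).tolist(),round(x["confidence"],2)) for x in m.look_for(c,n)])
    k=m.get_calibration(c); print(k["camera_matrix"].round(1).tolist(),k["R"].round(3).tolist(),k["t"].round(3))
print(m.current_time())
E
```

```text
pics
scene mended_spindle [([0.267, 0.235, 0.018], 0.92), ([0.454, 0.182, 0.016], 0.77), ([0.792, 0.202, 0.019], 0.64)]
scene jig [([0.602, 0.132, 0.036], 0.67)]
scene paddle [([0.573, -0.038, 0.166], 0.89)]
scene pointer [([0.619, 0.243, 0.065], 0.8), ([0.636, -0.363, 0.048], 0.6), ([0.481, -0.398, 0.028], 0.48)]
scene tack_tin [([0.638, -0.364, 0.05], 0.6)]
scene glue_bottle [([0.544, 0.42, 0.091], 0.72)]
scene hammer [([0.48, -0.395, 0.024], 0.6), ([0.571, -0.037, 0.163], 0.19)]
[[558.0, 0.0, 321.3], [0.0, 558.0, 252.5], [0.0, 0.0, 1.0]] [[-0.678, 0.735, 0.003], [0.477, 0.444, -0.759], [-0.559, -0.513, -0.651]] [ 0.358 -0.122  1.652]
side mended_spindle [([0.446, 0.193, 0.014], 0.97), ([0.786, 0.209, 0.016], 0.71), ([0.263, 0.237, 0.02], 0.65), ([0.573, -0.032, 0.162], 0.4)]
side jig [([0.59, 0.138, 0.04], 0.73)]
side paddle [([0.57, -0.031, 0.16], 0.78)]
side pointer [([0.613, 0.243, 0.067], 0.89)]
side tack_tin [([0.632, -0.358, 0.056], 0.95)]
side glue_bottle [([0.53, 0.426, 0.091], 0.63)]
side hammer [([0.441, -0.427, 0.022], 0.8), ([0.57, -0.031, 0.158], 0.38)]
[[568.7, 0.0, 307.7], [0.0, 568.7, 245.7], [0.0, 0.0, 1.0]] [[-0.995, -0.101, 0.004], [-0.066, 0.618, -0.784], [0.077, -0.78, -0.621]] [0.504 0.122 1.246]
0.8
```

View pics/scene0.png

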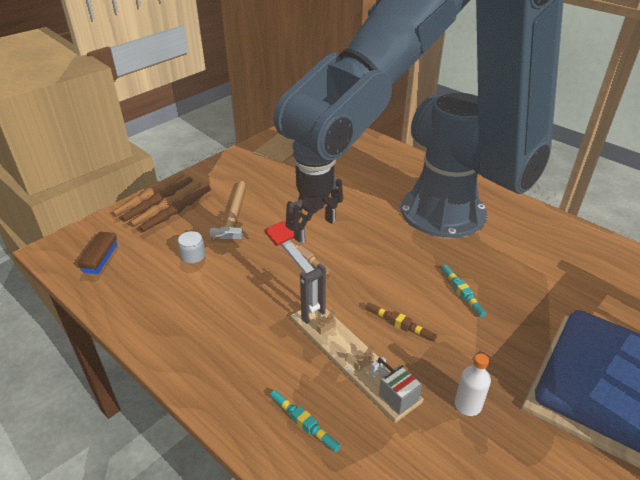

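View pics/side0.png

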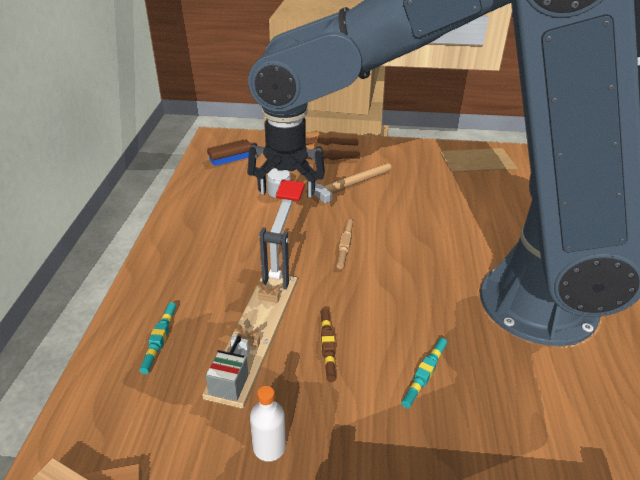

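The scene shows the following:
- **Dark spindle with yellow bands:** scene (400,321), side (328,342). This is the one meant.
- **Turquoise look-alikes:** scene (463,290) and (305,420).
- **Pale spare:** side (345,245).

I'll use the wrist view for an enlarged confirmation and to measure the jig.

```bash
cat > h.py <<'E'
from bench import manip as m
import cv2,numpy as np
def cloud(d,k):
    v,u=np.mgrid[0:480,0:640]; K=k["camera_matrix"]
    c=np.stack([(u-K[0,2])/K[0,0]*d,(v-K[1,2])/K[1,1]*d,d],-1)
    return (c-k["t"])@k["R"]
def grab(cam,name):
    k=m.get_calibration(cam); p,d=m.grab_frame(cam)
    cv2.imwrite(f"pics/{name}.png",p[:,:,::-1]); X=cloud(d,k); X[d<=0]=np.nan
    np.savez(f"pics/{name}.npz",p=p,X=X); return p,X
E
python3 - <<'E'
from h import *
R=m.current_tcp_rot(); print(R.round(3))
m.move_ptp([0.52,0.13,0.47],R)
p,X=grab("wrist","w1")
k=m.get_calibration("wrist"); print((-k["R"].T@k["t"]).round(3),k["R"].round(2).tolist())
grab("scene","s1");grab("side","d1")
print(m.current_time())
E
```

```text
[[ 0.  1. -0.]
 [-0. -0. -1.]
 [-1.  0.  0.]]
[0.522 0.208 0.61 ] [[1.0, -0.0, -0.0], [0.0, -0.95, 0.31], [-0.0, -0.31, -0.95]]
2.0083
```

View pics/w1.png

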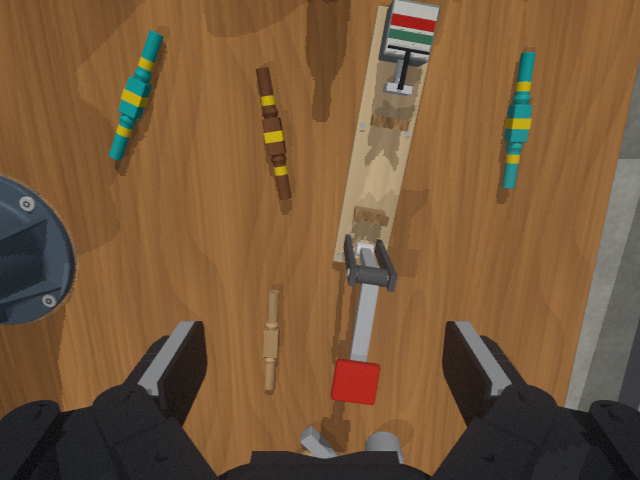

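The wrist view shows all of them: dark banded spindle at (274,135), turquoise ones at (136,95) and (518,120), pale spare at (270,340), jig from (350,255) to (410,30), paddle at (356,382), pointer at (408,50).

```bash
python3 - <<'E'
from h import *
f=np.load("pics/w1.npz"); X=f["X"]; p=f["p"].astype(int)
def roi(c,r):
    s=np.zeros(X.shape[:2],bool); s[r[0]:r[1],r[2]:r[3]]=1; return s&c&~np.isnan(X[...,2])
def rect(P): 
    (c,s,a)=cv2.minAreaRect((P[:,:2]*1000).astype(np.float32)); return np.round(c,1),np.round(s,1),round(a,2)
Z=X[...,2]
s=roi(Z>0.008,(55,210,245,300)); P=X[s]; print("spindle",len(P),rect(P),np.nanmax(P[:,2]), P.mean(0))
q=P[:,:2]-P[:,:2].mean(0); print("pca",np.linalg.svd(q,full_matrices=0)[2][0])
s=roi(Z>0.02,(55,210,245,300)); P=X[s]; print("block", rect(P), len(P))
s=roi((abs(Z-0.015)<0.004),(0,275,320,450)); P=X[s]; print("base",len(P),rect(P),np.median(P[:,2]))
red=(p[...,0]>150)&(p[...,1]<60)&(p[...,2]<60)
P=X[roi(red,(340,420,310,400))]; print("paddle",P.mean(0),rect(P),P[:,2].min(),P[:,2].max())
P=X[roi(red,(0,60,370,450))]; print("redzone",P.mean(0),rect(P))
g=(p[...,1]>p[...,0]+25)
P=X[roi(g,(20,60,380,440))]; print("green",P.mean(0),rect(P))
blk=(p.max(-1)<45)
P=X[roi(blk&(Z>.06),(35,65,380,440))]; print("pointer",P.mean(0),rect(P))
crop=cv2.resize(p[50:220,220:440,::-1].astype(np.uint8),None,fx=3.5,fy=3.5,interpolation=cv2.INTER_CUBIC); cv2.imwrite("pics/crop1.png",crop)
for n in["s1","d1"]:
    f=np.load(f"pics/{n}.npz"); X2=f["X"]; p2=f["p"].astype(int)
    red=(p2[...,0]>150)&(p2[...,1]<60)&(p2[...,2]<60)&(X2[...,2]>.15); P=X2[red]; print(n,"paddle",P.mean(0),rect(P))
    s=(abs(X2[...,0]-.45)<.06)&(abs(X2[...,1]-.187)<.11)&(X2[...,2]>.008)&(X2[...,2]<.03)
    print(n,"sp",rect(X2[s]))
    s=(abs(X2[...,2]-.015)<.004)&(X2[...,0]>.51)&(X2[...,0]<.7)&(X2[...,1]>-.05)&(X2[...,1]<.4)
    print(n,"base",rect(X2[s]))
E
```

```text
spindle 1947 (array([450.2, 175.3]), array([ 24.9, 180.1]), 9.39) 0.026438668878509163 [0.45036677 0.17952772 0.02008598]
pca [ 0.14829985 -0.98894244]
block (array([450.2, 175.6]), array([ 24.7, 178.7]), 10.05) 1027
base 9584 (array([601. , 157.3]), array([355.1,  80.5]), 80.84) 0.014484895178721776
paddle [ 0.55819817 -0.10181331  0.19079648] (array([ 558.5, -102.6]), array([47.6, 52.2]), 80.98) 0.182277767260968 0.19826314279251728
redzone [0.62450294 0.30797594 0.07170036] (array([624.8, 307.8]), array([11.5, 50.2]), 80.69)
green [0.62248534 0.29301675 0.07155365] (array([622.5, 293.2]), array([10.2, 51.7]), 80.75)
pointer [0.61930158 0.2742421  0.07739756] (array([618.5, 270.8]), array([17.7, 48.2]), 81.64)
s1 paddle [ 0.5643278  -0.09321046  0.18991431] (array([560.1, -99.2]), array([49.9, 50. ]), 80.49)
s1 sp (array([450.2, 176.4]), array([178.3,  85.6]), 83.68)
s1 base (array([603.4, 188. ]), array([421.3, 123.3]), 88.58)
d1 paddle [ 0.55608471 -0.09619805  0.18877585] (array([555.7, -99.7]), array([51.3, 51.3]), 80.15)
d1 sp (array([448.7, 178.8]), array([ 24.3, 183.1]), 8.89)
d1 base (array([599.1, 161.2]), array([356.2,  81.1]), 80.78)
```

View pics/crop1.png

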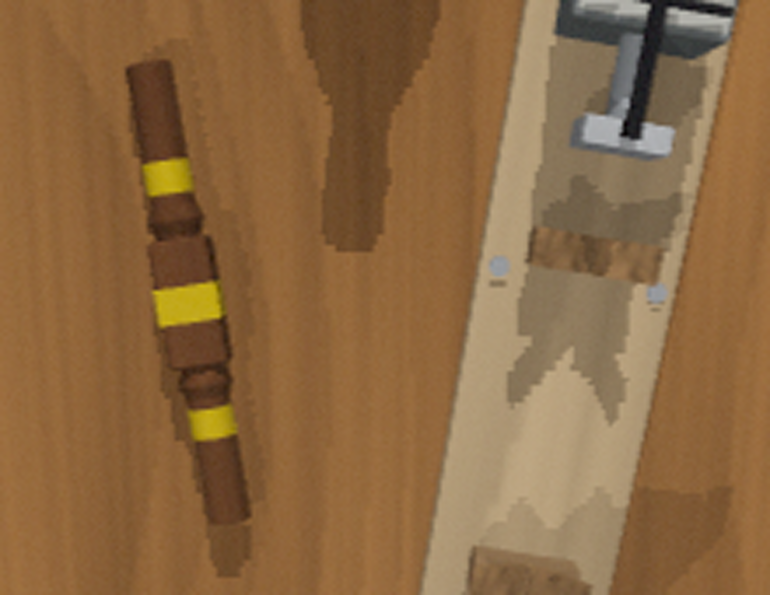

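The crop confirms dark wood with yellow bands. The jig fit is consistent: base rectangle 355×80, and the paddle and green band match the predicted points within 1 mm. Next I'll pick the spindle and carry it to just above the saddles.

```bash
cat >> h.py <<'E'
Y=np.radians(80.84); U=np.array([np.cos(Y),np.sin(Y)]); V=np.array([U[1],-U[0]]); O=np.array([.6010,.1573])-.0275*U
def J(x,y,z): return np.r_[O+x*V+y*U,z]
def rot(t):
    c,s=np.cos(t),np.sin(t); return np.array([[0,c,s],[0,s,-c],[-1,0,0]])
T=Y-np.pi/2
E
python3 - <<'E'
from h import *
print(O,T)
G=rot(np.radians(9.2)); S=[.4502,.1757]
m.set_gripper(0.75,30)
m.move_ptp([*S,.10],G)
m.move_l([*S,.004],max_speed=.08)
print("f",m.current_force(),m.current_ee_pos())
m.set_gripper(0.0,40); print("grip",m.current_grip_width()*85)
m.move_l([*S,.16],max_speed=.15)
print("grip",m.current_grip_width()*85)
m.move_ptp(J(0,0,.16),rot(T))
m.move_l(J(0,0,.085),max_speed=.1)
grab("side","d2");grab("wrist","w2");p,X=grab("scene","s2")
import cv2
a=cv2.imread("pics/d2.png")[200:420,150:400];b=cv2.imread("pics/w2.png")
cv2.imwrite("pics/c2.png",np.hstack([cv2.resize(a,(375,330)),cv2.resize(b,(420,330))]))
print(m.current_time(),m.current_force())
E
```

```text
[0.59662222 0.13015069] -0.1598721594826804
f [-0.36039208  0.36447283 -0.33079825] [0.45049244 0.1757999  0.00442046]
grip 23.089119934844977
grip 23.14748969145165
8.4667 [-0.42533642 -0.31843983 -0.37337484]
```

View pics/c2.png

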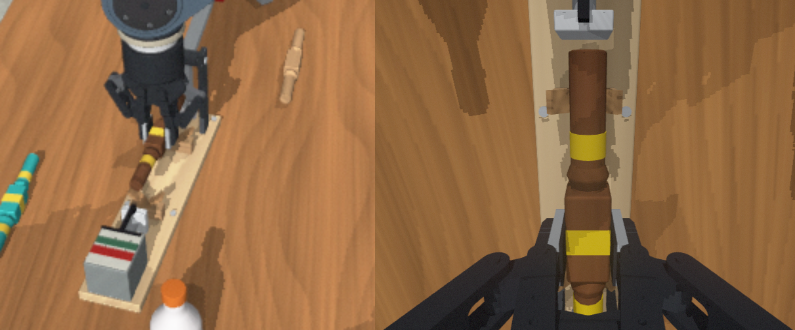

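The left half (side) shows the spindle held over the base. The right half (wrist) shows it aligned with the jig, the yellow mid band between the pads. I'll measure its far end against the end stop face and saddles, then lower it.

```bash
python3 - <<'E'
from h import *
X=np.load("pics/w2.npz")["X"]; D=X[...,:2]-O; jx=D@V; jy=D@U; z=X[...,2]
s=(z>.08)&(z<.12)&(abs(jx)<.02)&(jy>.03)&(jy<.12); 
print("spindle end y",np.percentile(jy[s],[99,99.8]),"axis x far",np.median(jx[s&(jy>.07)]),"near",np.median(jx[s&(jy<.05)]),"topz",np.percentile(z[s&(jy>.07)],95))
s=(z>.045)&(z<.065)&(jy>.05)&(jy<.08)&(abs(jx)<.03); print("saddle",jy[s].min(),jy[s].max(),jx[s].min(),jx[s].max(),z[s].max())
s=(z>.035)&(z<.068)&(jy>.09)&(jy<.115)&(abs(jx)<.03); print("stop",np.percentile(jy[s],[1,99]),jx[s].min(),jx[s].max())
E
```

```text
spindle end y [0.08956605 0.08999513] axis x far 0.0014235100931448345 near 0.0014287258542519904 topz 0.10231785285329696
saddle 0.05767279988470427 0.07184341204105016 -0.02470158858047249 0.02347244353843458 0.05860999141453597
stop [0.10157564 0.1141664 ] -0.01666009512892256 0.015400490479759405
```

```bash
python3 - <<'E'
from h import *
m.move_l(J(-.0015,0,.060),max_speed=.1)
m.move_l(J(-.0015,0,.0425),max_speed=.03)
print("f",m.current_force())
m.set_gripper(0.45); m.dwell(.2)
m.move_l(J(-.0015,0,.14),max_speed=.1)
grab("wrist","w3")
f=np.load("pics/w3.npz");X=f["X"]; p=f["p"].astype(int);D=X[...,:2]-O; jx=D@V; jy=D@U; z=X[...,2]
s=(z>.046)&(z<.07)&(abs(jx)<.012)&(jy>.074)&(jy<.097)
print("end y",np.percentile(jy[s],99),"x",np.median(jx[s]),"topz",np.percentile(z[s],95))
s=(z>.05)&(z<.075)&(abs(jx)<.02)&(abs(jy)<.024); print("block top",np.percentile(z[s],95),jx[s].min(),jx[s].max())
m.move_l(J(0,-.05,.26),max_speed=.2)
m.set_gripper(0.0)
m.move_l(J(0,-.236,.26),max_speed=.2)
print(m.current_time(),m.current_force(),m.current_grip_width())
p,X=grab("side","d3"); cv2.imwrite("pics/c3.png",np.hstack([cv2.resize(cv2.imread("pics/w3.png"),(400,300)),cv2.resize(cv2.imread("pics/d3.png")[150:420,180:380],(222,300))]))
E
```

```text
f [-1.92268636 -0.48791417  1.88516484]
end y 0.08990091824518764 x -0.00040199448423417525 topz 0.05892260158749207
block top 0.06256807049387784 -0.012897890888532397 0.011712813503986369
13.6083 [-0.22723825  0.32954726 -0.52790131] 0.005153982467095419
```

View pics/c3.png

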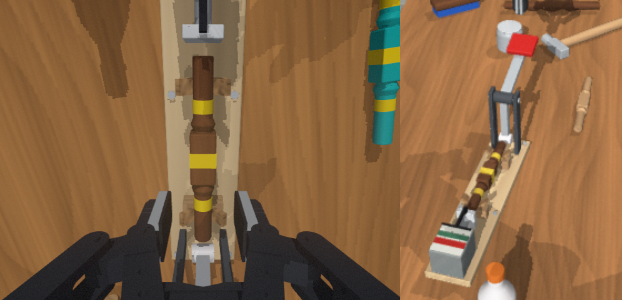

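The spindle is seated: axis height 50 mm, far end at jig y = 90 mm, hand off. The side view shows the paddle at crop (522,44). I'll push down in steps, logging force and pointer position.

```bash
cat >> h.py <<'E'
def arc(q,dz=0):
    a=.367-q; return J(0,-.114-.1307*np.cos(a),.145+.1307*np.sin(a)+dz)
def strip(cam,name,h=.0765):
    """scale seen in plane z=h: row=jig y 135..195 mm, 4px/mm, col=jig x -30..30"""
    k=m.get_calibration(cam); p,_=m.grab_frame(cam); cv2.imwrite(f"pics/{name}_{cam}.png",p[:,:,::-1])
    g=[(-.03,.135),(.03,.135),(.03,.195),(-.03,.195)]
    W=np.array([J(x,y,h) for x,y in g])@k["R"].T+k["t"]; uv=W@k["camera_matrix"].T; uv=(uv[:,:2]/uv[:,2:]).astype(np.float32)
    H=cv2.getPerspectiveTransform(uv,np.float32([[0,0],[240,0],[240,240],[0,240]]))
    return cv2.warpPerspective(p[:,:,::-1],H,(240,240),flags=cv2.INTER_CUBIC)
def bar(im):  # jig y (mm) of darkest row off the stem
    g=im.max(-1).astype(float); r=np.r_[40:90,150:200]; pr=g[:,r].mean(1)
    w=np.clip(np.percentile(pr[40:220],20)-pr,0,None) ; i=int(np.argmin(pr)); s=slice(max(0,i-10),i+11)
    w=np.clip(pr[s].max()-pr[s],0,None)**2
    return 135+(w*np.arange(s.start,s.start+len(w))).sum()/w.sum()/4, pr[i]
E
python3 - <<'E'
from h import *
m.move_l(arc(0,.012),max_speed=.1)
ims=[]
def rep(q):
    f=m.current_force(); e=m.current_ee_pos(); a=strip("side",f"q{q}");b=strip("scene",f"q{q}")
    ims.append(np.hstack([a,b])); print(q,"f",f.round(1),"z",e[2].round(4),[np.round(bar(i),1).tolist() for i in(a,b)],flush=True)
rep(0)
for q in (.1,.2,.26,.30,.34):
    m.move_l(arc(q,.002),max_speed=.05); rep(q)
cv2.imwrite("pics/strip1.png",np.vstack([ims[0],ims[-1]])); print(m.current_time())
E
```

```text
0 f [-1.1 -0.3  1. ] z 0.2044 [[152.2, 32.9], [148.9, 70.1]]
0.1 f [-1.6 -1.1  3. ] z 0.1815 [[152.1, 33.7], [148.9, 70.2]]
0.2 f [ 0.  -0.2  4.5] z 0.1685 [[152.1, 34.1], [148.9, 70.8]]
0.26 f [-0.2 -0.5  3.2] z 0.1609 [[152.1, 35.1], [149.0, 72.4]]
0.3 f [ 0.1 -0.1  6.4] z 0.1561 [[153.7, 34.8], [150.7, 69.4]]
0.34 f [-0.8 -0.4  8.2] z 0.151 [[157.8, 32.2], [154.6, 71.7]]
16.8083
```

View pics/strip1.png

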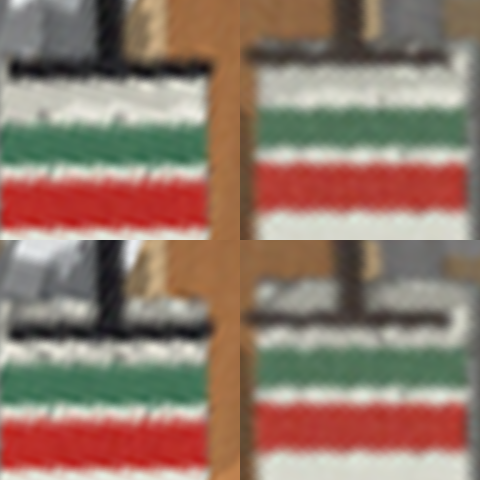

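Both cameras agree the pointer has moved 5.7 mm from rest (at 150 mm), and the strip shows the bar still short of the green. I'll continue to mid-green.

```bash
python3 - <<'E'
from h import *
def rep(q):
    f=m.current_force(); e=m.current_ee_pos(); a=strip("side",f"q{q}");b=strip("scene",f"q{q}")
    t=[bar(a)[0]-152.1,bar(b)[0]-148.9]; print(q,"f",f.round(1),"z",e[2].round(4),"travel mm",np.round(t,1),m.current_time(),flush=True); return np.mean(t),np.hstack([a,b])
q=.34
for _ in range(12):
    t,im=rep(q)
    if t>14.2: break
    q+=.04 if t<10.5 else .01
    m.move_l(arc(q,.002),max_speed=.03)
m.dwell(2); t,im=rep("h1"); m.dwell(2); t,im=rep("h2")
cv2.imwrite("pics/strip2.png",np.hstack([im,cv2.resize(cv2.imread("pics/qh2_side.png")[150:420,180:380],(178,240))]))
E
```

```text
0.34 f [-1.8 -1.1  7.9] z 0.1511 travel mm [5.8 5.7] 16.9083
0.38 f [-2.1 -1.9 10.1] z 0.1461 travel mm [9.3 9.8] 17.3333
0.42 f [-2.7 -2.  11.5] z 0.141 travel mm [13.7 14.2] 17.7583
0.43 f [-3.3 -1.4 12.1] z 0.1398 travel mm [14.5 15.2] 18.1083
h1 f [-3.7 -2.8 12. ] z 0.1398 travel mm [14.5 15.2] 20.2083
h2 f [-3.7 -1.4 12.4] z 0.1398 travel mm [14.5 15.2] 22.3083
```

View pics/strip2.png

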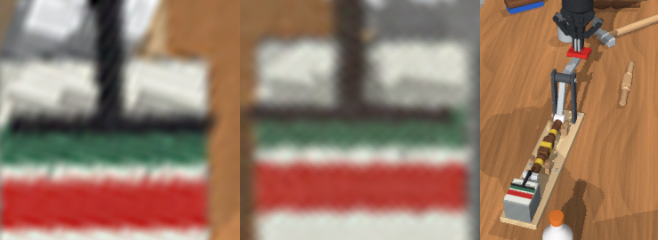

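```bash
python3 - <<'E'
from bench import manip as m
m.dwell(.5); print(m.current_force().round(1),m.current_time()); m.sign_off()
E
```

```text
[-2.2 -2.9 12.2] 22.8083
the job is handed in; nothing more can be done
```

I laid the dark, yellow-banded spindle in both V saddles and let go of it. Then I pushed the red paddle down with closed fingers and handed the job in at 22.8 s, still holding it.

**Last checks:**
- **Pointer:** the side camera gave 14.5 mm of travel and the scene camera 15.2 mm, so it stood at about 165 mm, mid-green. It stayed there for over 4 s, and no reading went past 15.2 mm (red starts at 24 mm).
- **Push force:** about 12 N, as the task gives for mid-green.
- **Spindle seating:** after release, its axis was 50 mm above the bench and its far end at jig y = 90 mm, as it should be.

**One disagreement:** in the camera pictures the bar looks nearer the rest-side edge of the green. The bar stands above the scale and is seen at a slant, and the picture taken at rest shows the same shift of about 4 mm. I therefore relied on the travel measured from rest.

I touched none of the other objects, but I did not measure their positions again at the end.

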